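# Snug down the filter pot's cover

### The job

Close the pressure filter pot by turning its four quarter-turn hand knobs clockwise in star order, in two rounds, so that the cover comes down evenly: in the first round bring one knob about half way home, then the one diagonally opposite, then the other diagonal pair; in the second round turn them fully home, again one diagonal pair and then the other. Never let the cover cock by running one knob home on its own, and leave the things standing around the pot where they are.

Things in the scene. Friction and masses are not known exactly. Their poses are not given: they have to be found in the camera images.
- pot: steel pressure filter pot, fixed to the bench: round bowl on a grey foot, square flange 180 mm wide whose top is 92 mm above the bench, four studs, short outlet pipe reaching 133 mm from the axis, 50 mm up, towards the pot's own -x. Origin: on its axis at bench height; z up; its -x (outlet) faces roughly to the robot.
- cover: steel cover plate on the studs, 180 mm square, 12 mm thick, a stub 40 mm wide, 18 mm tall in its middle. Origin: centre of its underside, 96 mm above the bench on its springy seal with all knobs slack, 92 mm (flush) with all home. Each knob goes down 2.8 mm per rad and pushes its corner down; the cover tips towards a knob turned ahead of its opposite (about 0.016 rad per rad).
- knob1_grip (a point): black T-shaped hand knob on a stud, in the pot's +x +y quarter (at 45 degrees), 85 mm from the pot's axis, 120 mm from its neighbours. Its bar is 66 mm long, 16 wide, 30 tall, its underside 12 mm above the cover (thin neck, flat 30 mm washer below). The point is on the turning axis, 31 mm above the cover's top while slack, 11 mm below the bar's top. x along the bar, y across it (grip here), z up.
- knob1 (a joint): turn of knob 1, rad, growing clockwise seen from above. 0 = slack, the bar square to the line from the pot's axis to the knob; 1.57 (a quick quarter turn) = fully home at a hard stop, the bar pointing straight at the pot's axis. Starts at 0 to 0.2. Stiff (0.12 N m friction), stays where it is left.
- knob2_grip (a point): black T-shaped hand knob on a stud, in the pot's -x +y quarter, 85 mm from the pot's axis, 120 mm from its neighbours. Its bar is 66 mm long, 16 wide, 30 tall, its underside 12 mm above the cover (thin neck, flat 30 mm washer below). The point is on the turning axis, 31 mm above the cover's top while slack, 11 mm below the bar's top. x along the bar, y across it (grip here), z up.
- knob2 (a joint): turn of knob 2, rad, growing clockwise seen from above. 0 = slack, the bar square to the line from the pot's axis to the knob; 1.57 (a quick quarter turn) = fully home at a hard stop, the bar pointing straight at the pot's axis. Starts at 0 to 0.2. Stiff (0.12 N m friction), stays where it is left.
- knob3_grip (a point): black T-shaped hand knob on a stud, in the pot's -x -y quarter, diagonally opposite knob 1, 85 mm from the pot's axis, 120 mm from its neighbours. Its bar is 66 mm long, 16 wide, 30 tall, its underside 12 mm above the cover (thin neck, flat 30 mm washer below). The point is on the turning axis, 31 mm above the cover's top while slack, 11 mm below the bar's top. x along the bar, y across it (grip here), z up.
- knob3 (a joint): turn of knob 3, rad, growing clockwise seen from above. 0 = slack, the bar square to the line from the pot's axis to the knob; 1.57 (a quick quarter turn) = fully home at a hard stop, the bar pointing straight at the pot's axis. Starts at 0 to 0.2. Stiff (0.12 N m friction), stays where it is left.
- knob4_grip (a point): black T-shaped hand knob on a stud, in the pot's +x -y quarter, diagonally opposite knob 2, 85 mm from the pot's axis, 120 mm from its neighbours. Its bar is 66 mm long, 16 wide, 30 tall, its underside 12 mm above the cover (thin neck, flat 30 mm washer below). The point is on the turning axis, 31 mm above the cover's top while slack, 11 mm below the bar's top. x along the bar, y across it (grip here), z up.
- knob4 (a joint): turn of knob 4, rad, growing clockwise seen from above. 0 = slack, the bar square to the line from the pot's axis to the knob; 1.57 (a quick quarter turn) = fully home at a hard stop, the bar pointing straight at the pot's axis. Starts at 0 to 0.2. Stiff (0.12 N m friction), stays where it is left.
- beaker: clear beaker, 70 mm wide, 85 mm tall, standing beside the pot; origin under its centre. Bystander.
- amber_bottle: amber jar, 64 mm wide, 120 mm tall, standing beside the pot; origin under its centre. Bystander.
- spare_seal: spare black seal ring, 100 mm wide, 8 mm thick, lying on the bench near the pot; origin under its centre. Bystander.
- spatula: lab spatula, 180 mm long, lying on the bench near the pot. Bystander.

How it is judged (in metres and radians):
On the way, in this order (a step that is already met when the one before it is completed fails the run):
1. one diagonal pair of knobs is about half way home (0.45 to 1.15 rad) while the other pair is still slack (below 0.35 rad) (((value of joint knob1 between 0.45 and 1.15 rad and value of joint knob3 between 0.45 and 1.15 rad and value of joint each of knob2, knob4 below 0.35 rad) or (value of joint knob2 between 0.45 and 1.15 rad and value of joint knob4 between 0.45 and 1.15 rad and value of joint each of knob1, knob3 below 0.35 rad))), for 0.2 s.
2. all four knobs are about half way home (0.45 to 1.15 rad) (value of joint knob1 between 0.45 and 1.15 rad and value of joint knob2 between 0.45 and 1.15 rad and value of joint knob3 between 0.45 and 1.15 rad and value of joint knob4 between 0.45 and 1.15 rad), for 0.2 s.
3. one diagonal pair is fully home (above 1.42 rad) while the other pair is still about half way (0.45 to 1.15 rad) (((value of joint each of knob1, knob3 above 1.42 rad and value of joint knob2 between 0.45 and 1.15 rad and value of joint knob4 between 0.45 and 1.15 rad) or (value of joint each of knob2, knob4 above 1.42 rad and value of joint knob1 between 0.45 and 1.15 rad and value of joint knob3 between 0.45 and 1.15 rad))), for 0.2 s.
At the end, for the whole second after the job is handed in: all four knobs are fully home (each above 1.42 of 1.57 rad), and the cover lies level (tilt below 0.005 rad) and flush on the flange (its underside less than 93.5 mm above the bench) (value of joint each of knob1, knob2, knob3, knob4 above 1.42 rad and angle between cover's own z axis and vertical below 0.005 rad and z of cover in the frame of pot below 0.0935 m); the robot touches nothing.
It fails at once if the cover is cocked: tilted by more than 1.1 degrees (0.0195 rad) (angle between cover's own z axis and vertical above 0.0195 rad).
It fails at once if a bystander near the pot is moved by more than 30 mm (distance of any of beaker, amber_bottle, spare_seal, spatula from where it was at the start of the episode above 0.03 m).
It also fails if it takes over 72 s, if anything falls off the work surface, if the arm or the gripper's body presses on something with over 40 N, if the wrist force passes 120 N, or if a joint passes its speed limit or range.

### The arm

A 6-joint arm with a two-finger parallel gripper is mounted at the origin on the work surface. World frame = base frame: x ahead of the robot, y to its left, z up, the work surface at z = 0. Lengths are in mm, angles in rad, forces in N, time in s.
With the tool pointing down it reaches from about 300 to 750 mm from the base axis. Payload 8.5 kg.
Tool frame: the origin (TCP) lies midway between the tips of the shut fingers; the grasp point (between the pads) lies 19 mm behind it (r.pinch_z is the z of the grasp point in the tool frame, in mm); z points along the fingers, y is the line along which they close (so a half turn about z gives the same grasp; the last joint's range is limited). The gripper opens to 85 mm and grips with 20 to 120 N. Pads are 22 mm wide; open, the fingers measure 114 mm over their backs; the gripper's body (76 mm by 85 mm) begins 54 mm behind the grasp point. The pads swing forward as they close: fully open they stand 13 mm farther back than shut.
Start: joints at [-1.546, 0.381, 1.297, -0, 1.464, -0.215], TCP at [130.625, -534.245, 231.322] pointing down, gripper open.
Joint ranges: [-3.11, 3.11], [-0.89, 2.33], [0.22, 2.48], [-1.42, 4.56], [0.17, 2.85], [-2.88, 2.88]. Speed limits (rad/s): [2.39, 2.39, 3.14, 3.14, 3.14, 3.14].

### API

Orientations are given as a rotation vector (axis times angle).
In Python, from cell import sensors, optics, r gives the robot as it stands. The module is installed in compiled form; this text tells all that it offers.
- The arm moves only by the tool carry_out, never from a script. Its argument "increments" is a list of rows, each an object of numbers: "jaw": the closure, from 0 (fully open) to 1 (shut); "x", "y", "z": the shift along the tool's x, y, z in mm; "roll": the turn about the tool's z in degrees. In form: [{"jaw": .., "x": .., "y": .., "z": .., "roll": ..}, ...]. A call has 1 to 20 rows; each row shifts and turns the commanded pose from where the row before left it, along the tool's axes as they then stand; what a row does not reach is not made up. A row lasts 1/10 s, in which the tool goes at most 50 mm and 8.59 degrees, less where a joint would pass 70% of its speed; a pose out of reach is approached as far as the arm can. A call with a gripper value outside its range is refused whole. The fingers move at their own pace and stop on an object; "squeeze" is the grip in N (left out, the last holds). Time passes only in rows, so rows that do not move let the fingers close. It gives the time, the measured TCP pose, the force, the opening and the grip force at its end, in the units of the state.
- sensors.sense(): the state, without advancing time (a new reading comes with each control period).
- optics.camera(name): name is "scene" or "top"; returns the picture (400x640x3 uint8, red, green, blue); there is no depth.
- optics.get_calibration(name): a dict with "fx", "fy", "cx", "cy" (pixels), "camera_from_world" (4x4, takes a point from world to camera coordinates). Camera axes: x right, y down, z forward; pixel columns grow to the right and rows downward; lengths in mm; the calibration is good to about 2 mm. A picture is of the moment at which its call begins. get_calibration takes no time and is no camera call.
- r.sign_off(): hands the job in; it is judged then, once.
The state is a dict: "t": time; "joint_pos": joint angles; "joint_velocities": joint speeds; "effort": joint torques, N m; "position": TCP position; "tool_rot": TCP orientation; "wrist_force": force on the tool from outside, world axes, zero at the start; "moment": the same for the moment, N m; "finger_gap": finger opening in mm; "grip_force": force on a finger pad.
Only numpy, scipy, OpenCV 4.12 (cv2) and the standard library are available. Lean on these libraries where they do the work, as an engineer would, in place of code of your own. Each camera call takes 0.05 s, during which the arm holds its last target. There are 200 camera calls.

## Working session

There is one attempt and no reset: what is moved stays moved. The work goes in short steps, Python scripts to look and compute and a tool call to move; the robot and the scene stay as the last step left them, time stands still between calls to the robot, and variables do not carry over. Pictures are saved under pics/ and viewed, at most 10 in all, crops included, and the job is handed in when it is done.

Besides the shell and the picture viewer there is one more tool, called after "Call:" in YAML: its name, and indented under it one key for each argument. carry_out: Moves the arm, as the interface text tells. Its arguments: {"type":"object","properties":{"increments":{"type":"array"},"squeeze":{"type":"number"}},"required":["increments"]}

```bash
mkdir -p pics; python3 - <<'E'
from cell import sensors, optics, r
import cv2
for n in("top","scene"):
    cv2.imwrite(f"pics/{n}0.png",optics.camera(n)[:,:,::-1]); c=optics.get_calibration(n); print(n,c["fx"],c["cx"],c["cy"],c["camera_from_world"].round(3) if hasattr(c["camera_from_world"],'round') else c["camera_from_world"])
s=sensors.sense();print(s["t"],s["position"],s["tool_rot"],s["finger_gap"],r.pinch_z)
E
```

```text
top 437.9960807391751 322.76601594903036 193.22726797089828 [[-1.400000e-02 -1.000000e+00  2.800000e-02  3.875000e+01]
 [-9.970000e-01  1.200000e-02 -7.500000e-02  5.528450e+02]
 [ 7.400000e-02 -2.900000e-02 -9.970000e-01  1.182761e+03]
 [ 0.000000e+00  0.000000e+00  0.000000e+00  1.000000e+00]]
scene 364.15792969233837 316.28148685018255 200.6006443131659 [[ 2.790000e-01  9.600000e-01 -1.100000e-02 -2.144330e+02]
 [ 7.130000e-01 -2.150000e-01 -6.680000e-01 -2.932750e+02]
 [-6.440000e-01  1.790000e-01 -7.440000e-01  1.173968e+03]
 [ 0.000000e+00  0.000000e+00  0.000000e+00  1.000000e+00]]
0.1 [ 130.62559257 -534.00279893  230.77191243] [-3.11773687e+00 -3.75632920e-01 -2.33299543e-04] 85.53835038934514 -18.700000000000003
```

View pics/top0.png

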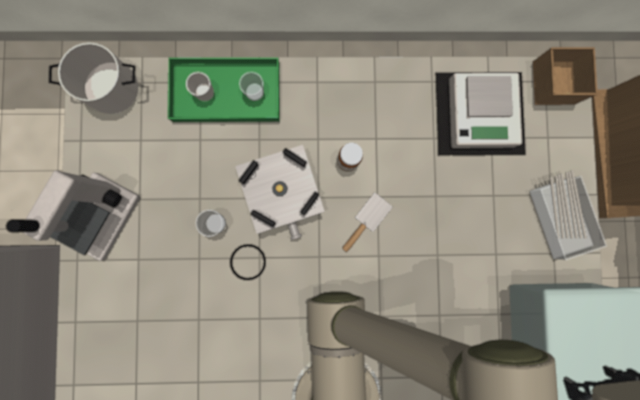

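View pics/scene0.png

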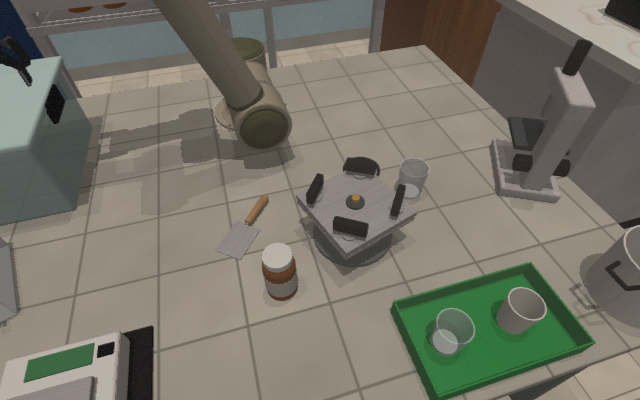

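The top view shows the cover at about (280,188), with knobs near (248,172), (295,157), (310,204) and (263,218). The outlet is at (295,230), the beaker at (211,222), the bottle at (350,155), the seal at (248,262) and the spatula at (367,222). The scene view confirms this layout. Next I'll measure the knobs.

```bash
cat > h.py <<'E'
import numpy as np, cv2
from cell import sensors, optics, r
def ray(n,uv,z):
    c=optics.get_calibration(n);T=np.array(c["camera_from_world"]);R=T[:3,:3];o=-R.T@T[:3,3]
    d=R.T@np.array([(uv[0]-c["cx"])/c["fx"],(uv[1]-c["cy"])/c["fy"],1]);return (o+d*(z-o[2])/d[2])[:2]
def knobs(img,z=138,box=(225,140,335,235),thr=50):
    x0,y0,x1,y1=box
    m=(img[y0:y1,x0:x1].max(2)<thr).astype(np.uint8)
    out=[]
    for c in cv2.findContours(m,0,cv2.CHAIN_APPROX_NONE)[0]:
        if len(c)<15: continue
        c=c[:,0]+[x0,y0]
        P=np.array([ray("top",p,z) for p in c],np.float32)
        (cx,cy),(w,h),a=cv2.minAreaRect(P)
        b=cv2.boxPoints(((cx,cy),(w,h),a)); e=max(b[1]-b[0],b[2]-b[1],key=np.linalg.norm)
        out.append((cx,cy,np.degrees(np.arctan2(e[1],e[0]))%180,max(w,h),min(w,h)))
    return np.array(out)
E
python3 - <<'E'
from h import *
img=optics.camera("top")
K=knobs(img);print(K.round(1))
k=K[K[:,3]>45];c=k[:,:2].mean(0);print(c)
for q in k: d=q[:2]-c;print(np.hypot(*d).round(1),np.degrees(np.arctan2(d[1],d[0])).round(1),q[2].round(1))
print("outlet",ray("top",(295,232),50), "beaker",ray("top",(211,222),40),"bottle",ray("top",(350,155),110))
x=img[140:235,225:335][:,:,::-1]
cv2.imwrite("pics/crop.png",cv2.resize(x,None,fx=6,fy=6,interpolation=cv2.INTER_CUBIC))
E
```

```text
[[484.6 182.9  59.1  59.5   9.1]
 [520.5  68.1 143.3  58.3   8.7]
 [598.6 217.7 142.6  58.8  13.8]
 [634.1 104.7  55.5  60.8  11.8]]
[559.43726349 143.34436798]
84.7 152.2 59.1
84.7 -117.4 143.3
84.0 62.2 142.6
84.1 -27.4 55.5
outlet [448.71805739 107.6253105 ] beaker [478.39772705 331.57648561] bottle [643.96067807 -37.01829964]
```

View pics/crop.png

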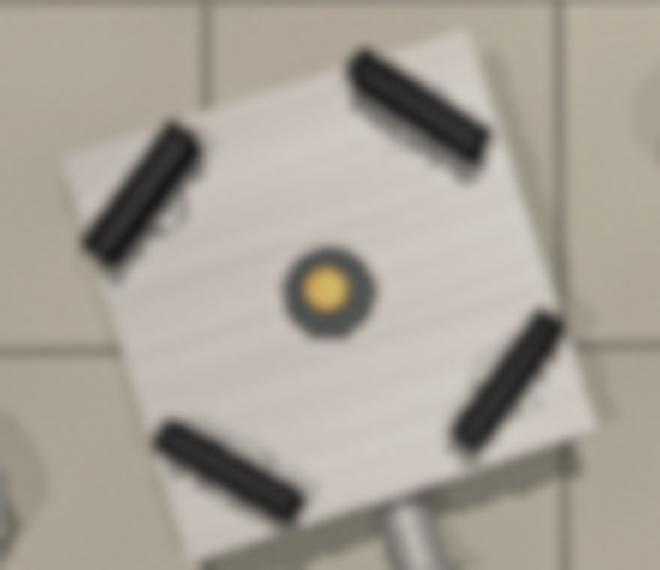

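```bash
cat >> h.py <<'E'
C=np.array([559.4,143.3]);YAW=17.4
def go(kn,turn_deg,z,flip=0):
    """shift in tool axes (before rolling), then roll, to stand over knob kn at given turn"""
    a=YAW+45+90*(kn-1);p=C+85*np.array([np.cos(np.radians(a)),np.sin(np.radians(a))])
    s=sensors.sense();R=cv2.Rodrigues(np.array(s["tool_rot"]))[0]
    d=R.T@(np.append(p,z)-s["position"]);th=np.degrees(np.arctan2(R[1,0],R[0,0]))
    want=a+90-turn_deg
    roll=(th-want+90)%180-90
    j=s["joint_pos"]
    print("knob",kn,p.round(1),"shift",d.round(1),"roll options",round(roll,1),round(roll-180*np.sign(roll),1),"j6 deg",np.degrees(j[5]).round(),"t",s["t"],"z",s["position"][2].round(1),"theta",th.round(1),"F",np.round(s["wrist_force"],1),"gap",round(s["finger_gap"],1))
E
python3 -c "
from h import *
go(2,3.2,175);print(r.pinch_z)"
```

```text
knob 2 [484.1 182.7] shift [ 513.5 -612.2   56.6] roll options -45.5 134.5 j6 deg -12.0 t 0.15 z 230.9 theta 13.7 F [ 0.1  0.1 -0.6] gap 85.6
-18.700000000000003
```

Call:
carry_out:
  increments:
    - {"jaw": 0.45,"x": 28.5,"y": -34}
    - {"jaw": 0.45,"x": 28.5,"y": -34}
    - {"jaw": 0.45,"x": 28.5,"y": -34}
    - {"jaw": 0.45,"x": 28.5,"y": -34}
    - {"jaw": 0.45,"x": 28.5,"y": -34}
    - {"jaw": 0.45,"x": 28.5,"y": -34}
    - {"jaw": 0.45,"x": 28.5,"y": -34}
    - {"jaw": 0.45,"x": 28.5,"y": -34}
    - {"jaw": 0.45,"x": 28.5,"y": -34}
    - {"jaw": 0.45,"x": 28.5,"y": -34}
    - {"jaw": 0.45,"x": 28.5,"y": -34}
    - {"jaw": 0.45,"x": 28.5,"y": -34}
    - {"jaw": 0.45,"x": 28.5,"y": -34}
    - {"jaw": 0.45,"x": 28.5,"y": -34}
    - {"jaw": 0.45,"x": 28.5,"y": -34}
    - {"jaw": 0.45,"x": 28.5,"y": -34}
    - {"jaw": 0.45,"x": 28.5,"y": -34}
    - {"jaw": 0.45,"x": 28.5,"y": -34}
  squeeze: 60

```text
invalid input at $.increments[0]: expected keys jaw, x, y, z, roll
```

Call:
carry_out:
  increments:
    - {"jaw": 0.45,"roll": -7.6}
    - {"jaw": 0.45,"roll": -7.6}
    - {"jaw": 0.45,"roll": -7.6}
    - {"jaw": 0.45,"roll": -7.6}
    - {"jaw": 0.45,"roll": -7.6}
    - {"jaw": 0.45,"roll": -7.6}
    - {"jaw": 0.45}

```text
invalid input at $.increments[0]: expected keys jaw, x, y, z, roll
```

```bash
python3 -c "
from h import *
go(2,3.2,120)"
```

```text
knob 2 [484.1 182.7] shift [ 513.5 -612.2  111.6] roll options -45.5 134.5 j6 deg -12.0 t 0.15 z 230.9 theta 13.7 F [ 0.1  0.1 -0.6] gap 85.6
```

All keys are required in every row.

Call:
carry_out:
  increments:
    - {"jaw": 0.45,"x": 28.5,"y": -34,"z": 0,"roll": 0}
    - {"jaw": 0.45,"x": 28.5,"y": -34,"z": 0,"roll": 0}
    - {"jaw": 0.45,"x": 28.5,"y": -34,"z": 0,"roll": 0}
    - {"jaw": 0.45,"x": 28.5,"y": -34,"z": 0,"roll": 0}
    - {"jaw": 0.45,"x": 28.5,"y": -34,"z": 0,"roll": 0}
    - {"jaw": 0.45,"x": 28.5,"y": -34,"z": 0,"roll": 0}
    - {"jaw": 0.45,"x": 28.5,"y": -34,"z": 0,"roll": 0}
    - {"jaw": 0.45,"x": 28.5,"y": -34,"z": 0,"roll": 0}
    - {"jaw": 0.45,"x": 28.5,"y": -34,"z": 0,"roll": 0}
    - {"jaw": 0.45,"x": 28.5,"y": -34,"z": 0,"roll": 0}
    - {"jaw": 0.45,"x": 28.5,"y": -34,"z": 0,"roll": 0}
    - {"jaw": 0.45,"x": 28.5,"y": -34,"z": 0,"roll": 0}
    - {"jaw": 0.45,"x": 28.5,"y": -34,"z": 0,"roll": 0}
    - {"jaw": 0.45,"x": 28.5,"y": -34,"z": 0,"roll": 0}
    - {"jaw": 0.45,"x": 28.5,"y": -34,"z": 0,"roll": 0}
    - {"jaw": 0.45,"x": 28.5,"y": -34,"z": 0,"roll": 0}
    - {"jaw": 0.45,"x": 28.5,"y": -34,"z": 0,"roll": 0}
    - {"jaw": 0.45,"x": 28.5,"y": -34,"z": 0,"roll": 0}
  squeeze: 60

```text
t: 1.95
position: [484.0, 184.1, 231.1]
tool_rot: [3.119, 0.376, -0.0]
wrist_force: [-0.4, -0.6, -0.1]
finger_gap: 46.8
grip_force: 0.0
```

Call:
carry_out:
  increments:
    - {"jaw": 0.45,"x": 0,"y": 0,"z": 8,"roll": -7.6}
    - {"jaw": 0.45,"x": 0,"y": 0,"z": 8,"roll": -7.6}
    - {"jaw": 0.45,"x": 0,"y": 0,"z": 8,"roll": -7.6}
    - {"jaw": 0.45,"x": 0,"y": 0,"z": 8,"roll": -7.6}
    - {"jaw": 0.45,"x": 0,"y": 0,"z": 8,"roll": -7.6}
    - {"jaw": 0.45,"x": 0,"y": 0,"z": 8,"roll": -7.6}
    - {"jaw": 0.45,"x": 0,"y": 0,"z": 8,"roll": 0}
    - {"jaw": 0.45,"x": 0,"y": 0,"z": 0,"roll": 0}

```text
t: 2.75
position: [483.1, 182.0, 174.3]
tool_rot: [-2.732, -1.55, 0.003]
wrist_force: [-0.6, -0.6, -0.6]
finger_gap: 46.9
grip_force: 0.0
```

```bash
python3 -c "
from h import *
go(2,3.2,120)"
```

```text
knob 2 [484.1 182.7] shift [ 1.2  0.6 54.3] roll options -0.1 179.9 j6 deg 38.0 t 2.75 z 174.3 theta 59.1 F [-0.6 -0.6 -0.6] gap 46.9
```

Call:
carry_out:
  increments:
    - {"jaw": 0.45,"x": 1,"y": 0.5,"z": 13,"roll": 0}
    - {"jaw": 0.45,"x": 0,"y": 0,"z": 13,"roll": 0}
    - {"jaw": 0.45,"x": 0,"y": 0,"z": 14,"roll": 0}
    - {"jaw": 0.45,"x": 0,"y": 0,"z": 14,"roll": 0}
    - {"jaw": 0.45,"x": 0,"y": 0,"z": 0,"roll": 0}
    - {"jaw": 0.9,"x": 0,"y": 0,"z": 0,"roll": 0}
    - {"jaw": 0.9,"x": 0,"y": 0,"z": 0,"roll": 0}
    - {"jaw": 0.9,"x": 0,"y": 0,"z": 0,"roll": 0}
    - {"jaw": 0.9,"x": 0,"y": 0,"z": 0,"roll": 0}
    - {"jaw": 0.9,"x": 0,"y": 0,"z": 0,"roll": 0}
    - {"jaw": 0.9,"x": 0,"y": 0,"z": 0,"roll": 0}

```text
t: 3.85
position: [485.7, 182.5, 122.4]
tool_rot: [2.728, 1.554, 0.004]
wrist_force: [2.2, -2.9, 6.8]
finger_gap: 15.1
grip_force: 62.3
```

```bash
python3 -c "
from h import *
go(2,3.2,120)"
```

```text
knob 2 [484.1 182.7] shift [-0.6 -1.5  2.4] roll options 0.1 -179.9 j6 deg 38.0 t 3.85 z 122.4 theta 59.3 F [ 2.2 -2.9  6.8] gap 15.1
```

Call:
carry_out:
  increments:
    - {"jaw": 0.9,"x": 0,"y": 0,"z": 0.2,"roll": 5}
    - {"jaw": 0.9,"x": 0,"y": 0,"z": 0.2,"roll": 5}
    - {"jaw": 0.9,"x": 0,"y": 0,"z": 0.2,"roll": 5}
    - {"jaw": 0.9,"x": 0,"y": 0,"z": 0.2,"roll": 5}
    - {"jaw": 0.9,"x": 0,"y": 0,"z": 0.2,"roll": 5}
    - {"jaw": 0.9,"x": 0,"y": 0,"z": 0.2,"roll": 5}
    - {"jaw": 0.9,"x": 0,"y": 0,"z": 0.2,"roll": 5}
    - {"jaw": 0.9,"x": 0,"y": 0,"z": 0.2,"roll": 5}
    - {"jaw": 0.9,"x": 0,"y": 0,"z": 0.2,"roll": 5}
    - {"jaw": 0.9,"x": 0,"y": 0,"z": 0,"roll": 0}
    - {"jaw": 0.9,"x": 0,"y": 0,"z": 0,"roll": 0}

```text
t: 4.95
position: [485.3, 183.0, 120.4]
tool_rot: [-3.116, -0.391, -0.004]
wrist_force: [2.6, 0.1, 5.9]
finger_gap: 14.7
grip_force: 62.2
```

Call:
carry_out:
  increments:
    - {"jaw": 0.45,"x": 0,"y": 0,"z": 0,"roll": 0}
    - {"jaw": 0.45,"x": 0,"y": 0,"z": 0,"roll": 0}
    - {"jaw": 0.45,"x": 0,"y": 0,"z": 0,"roll": 0}
    - {"jaw": 0.45,"x": 0,"y": 0,"z": -15,"roll": 0}
    - {"jaw": 0.45,"x": 0,"y": 0,"z": -20,"roll": 0}
    - {"jaw": 0.45,"x": 0,"y": 0,"z": -20,"roll": 0}
    - {"jaw": 0.45,"x": 0,"y": 0,"z": 0,"roll": 0}

```text
t: 5.65
position: [485.3, 182.9, 176.5]
tool_rot: [-3.117, -0.392, -0.006]
wrist_force: [-0.3, -0.7, -1.2]
finger_gap: 46.6
grip_force: 0.0
```

```bash
python3 -c "
from h import *
go(2,48.7,120);go(4,7.1,175)
print(knobs(optics.camera('top')).round(1))"
```

```text
knob 2 [484.1 182.7] shift [-1.5 -0.1 56.5] roll options 0.6 -179.4 j6 deg 83.0 t 5.65 z 176.5 theta 14.3 F [-0.3 -0.7 -1.2] gap 46.6
knob 4 [634.7 103.9] shift [125.2 113.6   2.1] roll options -41.0 139.0 j6 deg 83.0 t 5.65 z 176.5 theta 14.3 F [-0.3 -0.7 -1.2] gap 46.6
[[520.6  68.2 142.5  58.3   8.9]
 [598.7 217.9 143.2  58.8  13.9]
 [634.4 104.5  56.7  60.8  11.7]]
```

Call:
carry_out:
  increments:
    - {"jaw": 0.45,"x": 31.6,"y": 28.6,"z": 0,"roll": 0}
    - {"jaw": 0.45,"x": 31.6,"y": 28.6,"z": 0,"roll": 0}
    - {"jaw": 0.45,"x": 31.6,"y": 28.6,"z": 0,"roll": 0}
    - {"jaw": 0.45,"x": 31.6,"y": 28.6,"z": 0,"roll": 0}
    - {"jaw": 0.45,"x": 0,"y": 0,"z": 0,"roll": -8.2}
    - {"jaw": 0.45,"x": 0,"y": 0,"z": 0,"roll": -8.2}
    - {"jaw": 0.45,"x": 0,"y": 0,"z": 0,"roll": -8.2}
    - {"jaw": 0.45,"x": 0,"y": 0,"z": 0,"roll": -8.2}
    - {"jaw": 0.45,"x": 0,"y": 0,"z": 0,"roll": -8.2}
    - {"jaw": 0.45,"x": 0,"y": 0,"z": 0,"roll": 0}
    - {"jaw": 0.45,"x": 0,"y": 0,"z": 0,"roll": 0}

```text
t: 6.8
position: [635.0, 103.2, 173.4]
tool_rot: [-2.784, -1.453, 0.002]
wrist_force: [0.7, -0.3, 0.3]
finger_gap: 47.3
grip_force: 0.0
```

```bash
sed -i 's/559.4,143.3/560.6,142.7/' h.py; python3 -c "
from h import *
go(4,7.1,120)"
```

```text
knob 4 [635.9 103.3] shift [ 0.7  0.8 53.4] roll options -0.2 179.8 j6 deg 34.0 t 6.8 z 173.4 theta 55.1 F [ 0.7 -0.3  0.3] gap 47.3
```

Call:
carry_out:
  increments:
    - {"jaw": 0.45,"x": 0.5,"y": 0.5,"z": 13,"roll": 0}
    - {"jaw": 0.45,"x": 0,"y": 0,"z": 13,"roll": 0}
    - {"jaw": 0.45,"x": 0,"y": 0,"z": 14,"roll": 0}
    - {"jaw": 0.45,"x": 0,"y": 0,"z": 13,"roll": 0}
    - {"jaw": 0.45,"x": 0,"y": 0,"z": 0,"roll": 0}
    - {"jaw": 0.9,"x": 0,"y": 0,"z": 0,"roll": 0}
    - {"jaw": 0.9,"x": 0,"y": 0,"z": 0,"roll": 0}
    - {"jaw": 0.9,"x": 0,"y": 0,"z": 0,"roll": 0}
    - {"jaw": 0.9,"x": 0,"y": 0,"z": 0,"roll": 0}
    - {"jaw": 0.9,"x": 0,"y": 0,"z": 0,"roll": 0}
    - {"jaw": 0.9,"x": 0,"y": 0,"z": 0,"roll": 0}

```text
t: 7.9
position: [636.2, 103.4, 122.2]
tool_rot: [2.782, 1.459, 0.002]
wrist_force: [-1.7, 1.2, 5.6]
finger_gap: 14.7
grip_force: 61.5
```

Call:
carry_out:
  increments:
    - {"jaw": 0.9,"x": 0,"y": 0,"z": 0.2,"roll": 4.7}
    - {"jaw": 0.9,"x": 0,"y": 0,"z": 0.2,"roll": 4.7}
    - {"jaw": 0.9,"x": 0,"y": 0,"z": 0.2,"roll": 4.7}
    - {"jaw": 0.9,"x": 0,"y": 0,"z": 0.2,"roll": 4.7}
    - {"jaw": 0.9,"x": 0,"y": 0,"z": 0.2,"roll": 4.7}
    - {"jaw": 0.9,"x": 0,"y": 0,"z": 0.2,"roll": 4.7}
    - {"jaw": 0.9,"x": 0,"y": 0,"z": 0.2,"roll": 4.7}
    - {"jaw": 0.9,"x": 0,"y": 0,"z": 0.2,"roll": 4.7}
    - {"jaw": 0.9,"x": 0,"y": 0,"z": 0.2,"roll": 4.7}
    - {"jaw": 0.9,"x": 0,"y": 0,"z": 0,"roll": 0}
    - {"jaw": 0.9,"x": 0,"y": 0,"z": 0,"roll": 0}

```text
t: 9.0
position: [635.7, 104.0, 120.2]
tool_rot: [-3.12, -0.357, 0.0]
wrist_force: [-2.9, 4.2, 5.2]
finger_gap: 15.2
grip_force: 61.7
```

Call:
carry_out:
  increments:
    - {"jaw": 0.45,"x": 0,"y": 0,"z": 0,"roll": 0}
    - {"jaw": 0.45,"x": 0,"y": 0,"z": 0,"roll": 0}
    - {"jaw": 0.45,"x": 0,"y": 0,"z": 0,"roll": 0}
    - {"jaw": 0.45,"x": 0,"y": 0,"z": -15,"roll": 0}
    - {"jaw": 0.45,"x": 0,"y": 0,"z": -20,"roll": 0}
    - {"jaw": 0.45,"x": 0,"y": 0,"z": -20,"roll": 0}
    - {"jaw": 0.45,"x": 0,"y": 0,"z": 0,"roll": 0}

```text
t: 9.7
position: [637.1, 103.1, 177.3]
tool_rot: [3.12, 0.356, 0.008]
wrist_force: [0.3, 0.1, -0.2]
finger_gap: 47.2
grip_force: 0.0
```

```bash
python3 -c "
from h import *
go(4,48.7,120);go(1,9.6,175)
print(knobs(optics.camera('top')).round(1))"
```

```text
knob 4 [635.9 103.3] shift [-1.4 -0.5 57.3] roll options -0.7 179.3 j6 deg 76.0 t 9.7 z 177.3 theta 13.0 F [ 0.3  0.1 -0.2] gap 47.2
knob 1 [600. 218.] shift [ -10.3 -120.3    2.1] roll options 50.2 -129.8 j6 deg 76.0 t 9.7 z 177.3 theta 13.0 F [ 0.3  0.1 -0.2] gap 47.2
[[591.6 223.2 143.2  40.1  13.9]
 [620.9 127.7  89.5  84.4  35.1]]
```

Call:
carry_out:
  increments:
    - {"jaw": 0.45,"x": -3.4,"y": -40.1,"z": 0,"roll": 0}
    - {"jaw": 0.45,"x": -3.4,"y": -40.1,"z": 0,"roll": 0}
    - {"jaw": 0.45,"x": -3.4,"y": -40.1,"z": 0,"roll": 0}
    - {"jaw": 0.45,"x": 0,"y": 0,"z": 0,"roll": -8.1}
    - {"jaw": 0.45,"x": 0,"y": 0,"z": 0,"roll": -8.1}
    - {"jaw": 0.45,"x": 0,"y": 0,"z": 0,"roll": -8.1}
    - {"jaw": 0.45,"x": 0,"y": 0,"z": 0,"roll": -8.1}
    - {"jaw": 0.45,"x": 0,"y": 0,"z": 0,"roll": -8.1}
    - {"jaw": 0.45,"x": 0,"y": 0,"z": 0,"roll": -8.1}
    - {"jaw": 0.45,"x": 0,"y": 0,"z": 0,"roll": -8.1}
    - {"jaw": 0.45,"x": 0,"y": 0,"z": 0,"roll": -8.1}
    - {"jaw": 0.45,"x": 0,"y": 0,"z": 0,"roll": -8.1}
    - {"jaw": 0.45,"x": 0,"y": 0,"z": 0,"roll": -8.1}
    - {"jaw": 0.45,"x": 0,"y": 0,"z": 0,"roll": -8.1}
    - {"jaw": 0.45,"x": 0,"y": 0,"z": 0,"roll": -8.1}
    - {"jaw": 0.45,"x": 0,"y": 0,"z": 0,"roll": -8.1}
    - {"jaw": 0.45,"x": 0,"y": 0,"z": 0,"roll": -8.1}
    - {"jaw": 0.45,"x": 0,"y": 0,"z": 0,"roll": -8.1}
    - {"jaw": 0.45,"x": 0,"y": 0,"z": 0,"roll": -8.1}

```text
t: 11.65
position: [598.5, 218.0, 173.0]
tool_rot: [-0.997, -2.977, 0.002]
wrist_force: [0.3, -0.7, -0.1]
finger_gap: 46.6
grip_force: 0.0
```

```bash
python3 -c "
from h import *
go(1,9.6,120)"
```

```text
knob 1 [600. 218.] shift [-1.3  1.  53. ] roll options 0.2 -179.8 j6 deg -44.0 t 11.65 z 173.0 theta 143.0 F [ 0.3 -0.7 -0.1] gap 46.6
```

Call:
carry_out:
  increments:
    - {"jaw": 0.45,"x": -1,"y": 0.8,"z": 13,"roll": 0}
    - {"jaw": 0.45,"x": 0,"y": 0,"z": 13,"roll": 0}
    - {"jaw": 0.45,"x": 0,"y": 0,"z": 14,"roll": 0}
    - {"jaw": 0.45,"x": 0,"y": 0,"z": 13,"roll": 0}
    - {"jaw": 0.45,"x": 0,"y": 0,"z": 0,"roll": 0}
    - {"jaw": 0.9,"x": 0,"y": 0,"z": 0,"roll": 0}
    - {"jaw": 0.9,"x": 0,"y": 0,"z": 0,"roll": 0}
    - {"jaw": 0.9,"x": 0,"y": 0,"z": 0,"roll": 0}
    - {"jaw": 0.9,"x": 0,"y": 0,"z": 0,"roll": 0}
    - {"jaw": 0.9,"x": 0,"y": 0,"z": 0,"roll": 0}
    - {"jaw": 0.9,"x": 0,"y": 0,"z": 0,"roll": 0}

```text
t: 12.75
position: [600.9, 218.7, 122.5]
tool_rot: [1.005, 2.974, 0.003]
wrist_force: [2.8, 4.7, 3.4]
finger_gap: 15.1
grip_force: 62.2
```

Call:
carry_out:
  increments:
    - {"jaw": 0.9,"x": 0,"y": 0,"z": 0.2,"roll": 4.4}
    - {"jaw": 0.9,"x": 0,"y": 0,"z": 0.2,"roll": 4.4}
    - {"jaw": 0.9,"x": 0,"y": 0,"z": 0.2,"roll": 4.4}
    - {"jaw": 0.9,"x": 0,"y": 0,"z": 0.2,"roll": 4.4}
    - {"jaw": 0.9,"x": 0,"y": 0,"z": 0.2,"roll": 4.4}
    - {"jaw": 0.9,"x": 0,"y": 0,"z": 0.2,"roll": 4.4}
    - {"jaw": 0.9,"x": 0,"y": 0,"z": 0.2,"roll": 4.4}
    - {"jaw": 0.9,"x": 0,"y": 0,"z": 0.2,"roll": 4.4}
    - {"jaw": 0.9,"x": 0,"y": 0,"z": 0.2,"roll": 4.4}
    - {"jaw": 0.9,"x": 0,"y": 0,"z": 0,"roll": 0}
    - {"jaw": 0.9,"x": 0,"y": 0,"z": 0,"roll": 0}

```text
t: 13.85
position: [600.8, 218.7, 120.6]
tool_rot: [1.955, 2.458, 0.003]
wrist_force: [2.9, 5.1, 2.7]
finger_gap: 15.0
grip_force: 62.1
```

Call:
carry_out:
  increments:
    - {"jaw": 0.45,"x": 0,"y": 0,"z": 0,"roll": 0}
    - {"jaw": 0.45,"x": 0,"y": 0,"z": 0,"roll": 0}
    - {"jaw": 0.45,"x": 0,"y": 0,"z": 0,"roll": 0}
    - {"jaw": 0.45,"x": 0,"y": 0,"z": -15,"roll": 0}
    - {"jaw": 0.45,"x": 0,"y": 0,"z": -20,"roll": 0}
    - {"jaw": 0.45,"x": 0,"y": 0,"z": -20,"roll": 0}
    - {"jaw": 0.45,"x": 0,"y": 0,"z": 0,"roll": 0}

```text
t: 14.55
position: [601.1, 218.2, 177.5]
tool_rot: [1.953, 2.457, 0.005]
wrist_force: [0.2, 0.2, -1.1]
finger_gap: 46.8
grip_force: 0.0
```

```bash
python3 -c "
from h import *
go(1,48.7,120);go(3,9.1,175)"
```

```text
knob 1 [600. 218.] shift [ 0.1 -1.4 57.5] roll options -0.7 179.3 j6 deg -4.0 t 14.55 z 177.5 theta 103.0 F [ 0.2  0.2 -1.1] gap 46.8
knob 3 [521.2  67.4] shift [-129.  -111.8    2.1] roll options -40.3 139.7 j6 deg -4.0 t 14.55 z 177.5 theta 103.0 F [ 0.2  0.2 -1.1] gap 46.8
```

Call:
carry_out:
  increments:
    - {"jaw": 0.45,"x": -32.3,"y": -28,"z": 0,"roll": 0}
    - {"jaw": 0.45,"x": -32.3,"y": -28,"z": 0,"roll": 0}
    - {"jaw": 0.45,"x": -32.3,"y": -28,"z": 0,"roll": 0}
    - {"jaw": 0.45,"x": -32.3,"y": -28,"z": 0,"roll": 0}
    - {"jaw": 0.45,"x": 0,"y": 0,"z": 0,"roll": -8.1}
    - {"jaw": 0.45,"x": 0,"y": 0,"z": 0,"roll": -8.1}
    - {"jaw": 0.45,"x": 0,"y": 0,"z": 0,"roll": -8.1}
    - {"jaw": 0.45,"x": 0,"y": 0,"z": 0,"roll": -8.1}
    - {"jaw": 0.45,"x": 0,"y": 0,"z": 0,"roll": -8.1}
    - {"jaw": 0.45,"x": 0,"y": 0,"z": 0,"roll": 0}
    - {"jaw": 0.45,"x": 0,"y": 0,"z": 0,"roll": 0}

```text
t: 15.65
position: [519.9, 67.0, 174.3]
tool_rot: [-0.988, -2.981, 0.001]
wrist_force: [-0.1, -0.6, -0.2]
finger_gap: 47.2
grip_force: 0.0
```

```bash
python3 -c "
from h import *
go(3,9.1,120)"
```

```text
knob 3 [521.2  67.4] shift [-0.9  1.1 54.3] roll options 0.0 -180.0 j6 deg -59.0 t 15.65 z 174.3 theta 143.3 F [-0.1 -0.6 -0.2] gap 47.2
```

Call:
carry_out:
  increments:
    - {"jaw": 0.45,"x": -0.8,"y": 1,"z": 13,"roll": 0}
    - {"jaw": 0.45,"x": 0,"y": 0,"z": 13,"roll": 0}
    - {"jaw": 0.45,"x": 0,"y": 0,"z": 14,"roll": 0}
    - {"jaw": 0.45,"x": 0,"y": 0,"z": 14,"roll": 0}
    - {"jaw": 0.45,"x": 0,"y": 0,"z": 0,"roll": 0}
    - {"jaw": 0.9,"x": 0,"y": 0,"z": 0,"roll": 0}
    - {"jaw": 0.9,"x": 0,"y": 0,"z": 0,"roll": 0}
    - {"jaw": 0.9,"x": 0,"y": 0,"z": 0,"roll": 0}
    - {"jaw": 0.9,"x": 0,"y": 0,"z": 0,"roll": 0}
    - {"jaw": 0.9,"x": 0,"y": 0,"z": 0,"roll": 0}
    - {"jaw": 0.9,"x": 0,"y": 0,"z": 0,"roll": 0}

```text
t: 16.75
position: [522.4, 68.1, 122.0]
tool_rot: [0.983, 2.981, 0.003]
wrist_force: [2.9, 4.5, 2.0]
finger_gap: 14.8
grip_force: 61.4
```

Call:
carry_out:
  increments:
    - {"jaw": 0.9,"x": 0,"y": 0,"z": 0.2,"roll": 4.4}
    - {"jaw": 0.9,"x": 0,"y": 0,"z": 0.2,"roll": 4.4}
    - {"jaw": 0.9,"x": 0,"y": 0,"z": 0.2,"roll": 4.4}
    - {"jaw": 0.9,"x": 0,"y": 0,"z": 0.2,"roll": 4.4}
    - {"jaw": 0.9,"x": 0,"y": 0,"z": 0.2,"roll": 4.4}
    - {"jaw": 0.9,"x": 0,"y": 0,"z": 0.2,"roll": 4.4}
    - {"jaw": 0.9,"x": 0,"y": 0,"z": 0.2,"roll": 4.4}
    - {"jaw": 0.9,"x": 0,"y": 0,"z": 0.2,"roll": 4.4}
    - {"jaw": 0.9,"x": 0,"y": 0,"z": 0.2,"roll": 4.4}
    - {"jaw": 0.9,"x": 0,"y": 0,"z": 0,"roll": 0}
    - {"jaw": 0.9,"x": 0,"y": 0,"z": 0,"roll": 0}

```text
t: 17.85
position: [522.1, 68.0, 120.1]
tool_rot: [1.933, 2.475, 0.004]
wrist_force: [1.1, 5.0, 3.7]
finger_gap: 15.0
grip_force: 61.8
```

Call:
carry_out:
  increments:
    - {"jaw": 0.45,"x": 0,"y": 0,"z": 0,"roll": 0}
    - {"jaw": 0.45,"x": 0,"y": 0,"z": 0,"roll": 0}
    - {"jaw": 0.45,"x": 0,"y": 0,"z": 0,"roll": 0}
    - {"jaw": 0.45,"x": 0,"y": 0,"z": -15,"roll": 0}
    - {"jaw": 0.45,"x": 0,"y": 0,"z": -20,"roll": 0}
    - {"jaw": 0.45,"x": 0,"y": 0,"z": -20,"roll": 0}
    - {"jaw": 0.45,"x": 0,"y": 0,"z": 0,"roll": 0}

```text
t: 18.55
position: [522.5, 67.2, 176.3]
tool_rot: [1.933, 2.472, 0.004]
wrist_force: [0.2, -0.0, 0.1]
finger_gap: 47.1
grip_force: 0.0
```

```bash
python3 -c "
from h import *
go(3,48.7,120);go(1,48.7,175);go(4,48.7,175);go(2,48.7,175)
cv2.imwrite('pics/s1.png',optics.camera('scene')[130:280,230:450,::-1].repeat(3,0).repeat(3,1))"
```

```text
knob 3 [521.2  67.4] shift [ 0.6 -1.5 56.3] roll options 0.3 -179.7 j6 deg -20.0 t 18.55 z 176.3 theta 104.0 F [ 0.2 -0.   0.1] gap 47.1
knob 1 [600. 218.] shift [127.7 111.6   1.6] roll options 0.3 -179.7 j6 deg -20.0 t 18.55 z 176.3 theta 104.0 F [ 0.2 -0.   0.1] gap 47.1
knob 4 [635.9 103.3] shift [  7.7 118.8   1.8] roll options -89.7 90.3 j6 deg -20.0 t 18.55 z 176.3 theta 104.0 F [ 0.2 -0.   0.1] gap 47.1
knob 2 [485.3 182.1] shift [120.5  -8.4   1.1] roll options -89.7 90.3 j6 deg -20.0 t 18.55 z 176.3 theta 104.0 F [ 0.2 -0.   0.1] gap 47.1
```

View pics/s1.png

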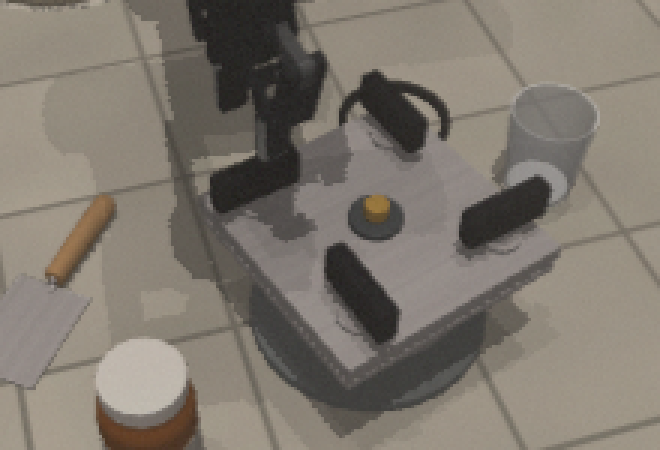

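The scene crop shows all four knobs half turned, the cover level and the bystanders in place. The second round starts at knob 3, where the gripper already is.

Call:
carry_out:
  increments:
    - {"jaw": 0.45,"x": 0,"y": 0,"z": 14,"roll": 0}
    - {"jaw": 0.45,"x": 0,"y": 0,"z": 14,"roll": 0}
    - {"jaw": 0.45,"x": 0,"y": 0,"z": 15,"roll": 0}
    - {"jaw": 0.45,"x": 0,"y": 0,"z": 14,"roll": 0}
    - {"jaw": 0.45,"x": 0,"y": 0,"z": 0,"roll": 0}
    - {"jaw": 0.9,"x": 0,"y": 0,"z": 0,"roll": 0}
    - {"jaw": 0.9,"x": 0,"y": 0,"z": 0,"roll": 0}
    - {"jaw": 0.9,"x": 0,"y": 0,"z": 0,"roll": 0}
    - {"jaw": 0.9,"x": 0,"y": 0,"z": 0,"roll": 0}
    - {"jaw": 0.9,"x": 0,"y": 0,"z": 0,"roll": 0}
    - {"jaw": 0.9,"x": 0,"y": 0,"z": 0,"roll": 0}

```text
t: 19.7
position: [522.3, 67.5, 117.7]
tool_rot: [1.934, 2.473, 0.002]
wrist_force: [4.3, 3.2, 2.9]
finger_gap: 15.0
grip_force: 60.6
```

Call:
carry_out:
  increments:
    - {"jaw": 0.9,"x": 0,"y": 0,"z": 0.2,"roll": 4.2}
    - {"jaw": 0.9,"x": 0,"y": 0,"z": 0.2,"roll": 4.2}
    - {"jaw": 0.9,"x": 0,"y": 0,"z": 0.2,"roll": 4.2}
    - {"jaw": 0.9,"x": 0,"y": 0,"z": 0.2,"roll": 4.2}
    - {"jaw": 0.9,"x": 0,"y": 0,"z": 0.2,"roll": 4.2}
    - {"jaw": 0.9,"x": 0,"y": 0,"z": 0.2,"roll": 4.2}
    - {"jaw": 0.9,"x": 0,"y": 0,"z": 0.2,"roll": 4.2}
    - {"jaw": 0.9,"x": 0,"y": 0,"z": 0.2,"roll": 4.2}
    - {"jaw": 0.9,"x": 0,"y": 0,"z": 0.2,"roll": 4.2}
    - {"jaw": 0.9,"x": 0,"y": 0,"z": 0.2,"roll": 4.2}
    - {"jaw": 0.9,"x": 0,"y": 0,"z": 0,"roll": 0}
    - {"jaw": 0.9,"x": 0,"y": 0,"z": 0,"roll": 0}

```text
t: 20.9
position: [521.6, 67.6, 115.8]
tool_rot: [2.693, 1.617, 0.001]
wrist_force: [1.1, 2.4, 6.0]
finger_gap: 15.3
grip_force: 61.1
```

```bash
python3 -c "
from h import *
go(3,90,118);print(sensors.sense()['moment'])"
```

```text
knob 3 [521.2  67.4] shift [-0.4 -0.2 -2.2] roll options -0.4 179.6 j6 deg 22.0 t 20.9 z 115.8 theta 62.0 F [1.1 2.4 6. ] gap 15.3
[ 0.55469121 -0.19540565  0.108492  ]
```

Call:
carry_out:
  increments:
    - {"jaw": 0.9,"x": 0,"y": 0,"z": 0,"roll": 2}
    - {"jaw": 0.9,"x": 0,"y": 0,"z": 0,"roll": 0}

```text
t: 21.1
position: [521.5, 67.7, 115.8]
tool_rot: [2.72, 1.571, 0.001]
wrist_force: [1.8, 2.1, 6.6]
finger_gap: 15.1
grip_force: 61.4
```

```bash
python3 -c "
from h import *
go(3,90,118);print(sensors.sense()['moment'])"
```

```text
knob 3 [521.2  67.4] shift [-0.4 -0.1 -2.2] roll options -2.4 177.6 j6 deg 24.0 t 21.1 z 115.8 theta 60.0 F [1.8 2.1 6.6] gap 15.1
[ 0.57881615 -0.18135974  0.82578239]
```

Call:
carry_out:
  increments:
    - {"jaw": 0.45,"x": 0,"y": 0,"z": 0,"roll": 0}
    - {"jaw": 0.45,"x": 0,"y": 0,"z": 0,"roll": 0}
    - {"jaw": 0.45,"x": 0,"y": 0,"z": 0,"roll": 0}
    - {"jaw": 0.45,"x": 0,"y": 0,"z": -15,"roll": 0}
    - {"jaw": 0.45,"x": 0,"y": 0,"z": -20,"roll": 0}
    - {"jaw": 0.45,"x": 0,"y": 0,"z": -22,"roll": 0}
    - {"jaw": 0.45,"x": 0,"y": 0,"z": 0,"roll": 0}

```text
t: 21.8
position: [522.4, 67.2, 174.4]
tool_rot: [2.719, 1.568, 0.005]
wrist_force: [-0.9, 0.3, 0.8]
finger_gap: 47.1
grip_force: 0.0
```

```bash
python3 -c "
from h import *
go(1,49.5,175)"
```

```text
knob 1 [600. 218.] shift [169.4  -8.4  -0.4] roll options -43.0 137.0 j6 deg 25.0 t 21.8 z 174.4 theta 59.9 F [-0.9  0.3  0.8] gap 47.1
```

The moment jumped to 0.83 N m, so knob 3 is at its stop. Next is knob 1.

Call:
carry_out:
  increments:
    - {"jaw": 0.45,"x": 42.6,"y": -1.9,"z": 0,"roll": 0}
    - {"jaw": 0.45,"x": 42.6,"y": -1.9,"z": 0,"roll": 0}
    - {"jaw": 0.45,"x": 42.6,"y": -1.9,"z": 0,"roll": 0}
    - {"jaw": 0.45,"x": 42.6,"y": -1.9,"z": 0,"roll": 0}
    - {"jaw": 0.45,"x": 0,"y": 0,"z": 0,"roll": -7.2}
    - {"jaw": 0.45,"x": 0,"y": 0,"z": 0,"roll": -7.2}
    - {"jaw": 0.45,"x": 0,"y": 0,"z": 0,"roll": -7.2}
    - {"jaw": 0.45,"x": 0,"y": 0,"z": 0,"roll": -7.2}
    - {"jaw": 0.45,"x": 0,"y": 0,"z": 0,"roll": -7.2}
    - {"jaw": 0.45,"x": 0,"y": 0,"z": 0,"roll": -7.2}
    - {"jaw": 0.45,"x": 0,"y": 0,"z": 0,"roll": 0}
    - {"jaw": 0.45,"x": 0,"y": 0,"z": 0,"roll": 0}

```text
t: 23.0
position: [600.0, 218.6, 171.3]
tool_rot: [-1.956, -2.457, 0.002]
wrist_force: [0.4, -0.7, -0.1]
finger_gap: 47.1
grip_force: 0.0
```

```bash
python3 -c "
from h import *
go(1,49.5,117.5)"
```

```text
knob 1 [600. 218.] shift [-0.5 -0.1 53.8] roll options 0.0 -180.0 j6 deg -4.0 t 23.0 z 171.3 theta 102.9 F [ 0.4 -0.7 -0.1] gap 47.1
```

Turn from 102.9 to about 60.3, so 42.6 degrees.

Call:
carry_out:
  increments:
    - {"jaw": 0.45,"x": 0,"y": 0.7,"z": 13,"roll": 0}
    - {"jaw": 0.45,"x": 0,"y": 0,"z": 13,"roll": 0}
    - {"jaw": 0.45,"x": 0,"y": 0,"z": 14,"roll": 0}
    - {"jaw": 0.45,"x": 0,"y": 0,"z": 14,"roll": 0}
    - {"jaw": 0.45,"x": 0,"y": 0,"z": 0,"roll": 0}
    - {"jaw": 0.9,"x": 0,"y": 0,"z": 0,"roll": 0}
    - {"jaw": 0.9,"x": 0,"y": 0,"z": 0,"roll": 0}
    - {"jaw": 0.9,"x": 0,"y": 0,"z": 0,"roll": 0}
    - {"jaw": 0.9,"x": 0,"y": 0,"z": 0,"roll": 0}
    - {"jaw": 0.9,"x": 0,"y": 0,"z": 0,"roll": 0}
    - {"jaw": 0.9,"x": 0,"y": 0,"z": 0,"roll": 0}

```text
t: 24.1
position: [601.1, 218.9, 118.7]
tool_rot: [1.952, 2.461, 0.001]
wrist_force: [-1.5, -0.3, 5.8]
finger_gap: 14.9
grip_force: 60.6
```

Call:
carry_out:
  increments:
    - {"jaw": 0.9,"x": 0,"y": 0,"z": 0.2,"roll": 4.3}
    - {"jaw": 0.9,"x": 0,"y": 0,"z": 0.2,"roll": 4.3}
    - {"jaw": 0.9,"x": 0,"y": 0,"z": 0.2,"roll": 4.3}
    - {"jaw": 0.9,"x": 0,"y": 0,"z": 0.2,"roll": 4.3}
    - {"jaw": 0.9,"x": 0,"y": 0,"z": 0.2,"roll": 4.3}
    - {"jaw": 0.9,"x": 0,"y": 0,"z": 0.2,"roll": 4.3}
    - {"jaw": 0.9,"x": 0,"y": 0,"z": 0.2,"roll": 4.3}
    - {"jaw": 0.9,"x": 0,"y": 0,"z": 0.2,"roll": 4.3}
    - {"jaw": 0.9,"x": 0,"y": 0,"z": 0.2,"roll": 4.3}
    - {"jaw": 0.9,"x": 0,"y": 0,"z": 0.2,"roll": 4.3}
    - {"jaw": 0.9,"x": 0,"y": 0,"z": 0,"roll": 0}
    - {"jaw": 0.9,"x": 0,"y": 0,"z": 0,"roll": 0}

```text
t: 25.3
position: [601.0, 218.8, 116.8]
tool_rot: [2.717, 1.575, 0.001]
wrist_force: [-2.7, -1.5, 6.2]
finger_gap: 15.2
grip_force: 61.2
```

```bash
python3 -c "
from h import *
go(1,90,118);print(sensors.sense()['moment'])"
```

```text
knob 1 [600. 218.] shift [-1.2 -0.5 -1.2] roll options -2.2 177.8 j6 deg 39.0 t 25.3 z 116.8 theta 60.2 F [-2.7 -1.5  6.2] gap 15.2
[-0.19640917  0.37806995  0.59724628]
```

Call:
carry_out:
  increments:
    - {"jaw": 0.45,"x": 0,"y": 0,"z": 0,"roll": 0}
    - {"jaw": 0.45,"x": 0,"y": 0,"z": 0,"roll": 0}
    - {"jaw": 0.45,"x": 0,"y": 0,"z": 0,"roll": 0}
    - {"jaw": 0.45,"x": 0,"y": 0,"z": -15,"roll": 0}
    - {"jaw": 0.45,"x": 0,"y": 0,"z": -20,"roll": 0}
    - {"jaw": 0.45,"x": 0,"y": 0,"z": -22,"roll": 0}
    - {"jaw": 0.45,"x": 0,"y": 0,"z": 0,"roll": 0}

```text
t: 26.0
position: [602.2, 219.1, 176.0]
tool_rot: [2.717, 1.573, 0.008]
wrist_force: [-0.2, 0.1, -0.6]
finger_gap: 46.9
grip_force: 0.0
```

```bash
python3 -c "
from h import *
go(4,49.4,175);go(2,48.1,175)"
```

```text
knob 4 [635.9 103.3] shift [-83.6  86.9   1.1] roll options 47.1 -132.9 j6 deg 39.0 t 26.0 z 176.0 theta 60.1 F [-0.2  0.1 -0.6] gap 46.9
knob 2 [485.3 182.1] shift [-90.3 -82.9   0.3] roll options 45.8 -134.2 j6 deg 39.0 t 26.0 z 176.0 theta 60.1 F [-0.2  0.1 -0.6] gap 46.9
```

Call:
carry_out:
  increments:
    - {"jaw": 0.45,"x": -27.8,"y": 29,"z": 0,"roll": 0}
    - {"jaw": 0.45,"x": -27.8,"y": 29,"z": 0,"roll": 0}
    - {"jaw": 0.45,"x": -27.8,"y": 29,"z": 0,"roll": 0}
    - {"jaw": 0.45,"x": 0,"y": 0,"z": 0,"roll": 7.85}
    - {"jaw": 0.45,"x": 0,"y": 0,"z": 0,"roll": 7.85}
    - {"jaw": 0.45,"x": 0,"y": 0,"z": 0,"roll": 7.85}
    - {"jaw": 0.45,"x": 0,"y": 0,"z": 0,"roll": 7.85}
    - {"jaw": 0.45,"x": 0,"y": 0,"z": 0,"roll": 7.85}
    - {"jaw": 0.45,"x": 0,"y": 0,"z": 0,"roll": 7.85}
    - {"jaw": 0.45,"x": 0,"y": 0,"z": 0,"roll": 0}
    - {"jaw": 0.45,"x": 0,"y": 0,"z": 0,"roll": 0}

```text
t: 27.1
position: [634.7, 103.2, 172.3]
tool_rot: [-3.12, -0.362, 0.002]
wrist_force: [0.3, -0.6, -0.9]
finger_gap: 46.9
grip_force: 0.0
```

```bash
python3 -c "
from h import *
go(4,49.4,117.5)"
```

```text
knob 4 [635.9 103.3] shift [ 1.3  0.2 54.8] roll options 0.2 -179.8 j6 deg 75.0 t 27.1 z 172.3 theta 13.2 F [ 0.3 -0.6 -0.9] gap 46.9
```

Turn from 13.2 to about -29.8.

Call:
carry_out:
  increments:
    - {"jaw": 0.45,"x": 1,"y": 0,"z": 13,"roll": 0}
    - {"jaw": 0.45,"x": 0,"y": 0,"z": 13,"roll": 0}
    - {"jaw": 0.45,"x": 0,"y": 0,"z": 14,"roll": 0}
    - {"jaw": 0.45,"x": 0,"y": 0,"z": 15,"roll": 0}
    - {"jaw": 0.45,"x": 0,"y": 0,"z": 0,"roll": 0}
    - {"jaw": 0.9,"x": 0,"y": 0,"z": 0,"roll": 0}
    - {"jaw": 0.9,"x": 0,"y": 0,"z": 0,"roll": 0}
    - {"jaw": 0.9,"x": 0,"y": 0,"z": 0,"roll": 0}
    - {"jaw": 0.9,"x": 0,"y": 0,"z": 0,"roll": 0}
    - {"jaw": 0.9,"x": 0,"y": 0,"z": 0,"roll": 0}
    - {"jaw": 0.9,"x": 0,"y": 0,"z": 0,"roll": 0}

```text
t: 28.2
position: [636.0, 103.9, 118.8]
tool_rot: [-3.121, -0.357, -0.002]
wrist_force: [-0.1, 6.6, 4.4]
finger_gap: 14.7
grip_force: 60.9
```

Call:
carry_out:
  increments:
    - {"jaw": 0.9,"x": 0,"y": 0,"z": 0.2,"roll": 4.3}
    - {"jaw": 0.9,"x": 0,"y": 0,"z": 0.2,"roll": 4.3}
    - {"jaw": 0.9,"x": 0,"y": 0,"z": 0.2,"roll": 4.3}
    - {"jaw": 0.9,"x": 0,"y": 0,"z": 0.2,"roll": 4.3}
    - {"jaw": 0.9,"x": 0,"y": 0,"z": 0.2,"roll": 4.3}
    - {"jaw": 0.9,"x": 0,"y": 0,"z": 0.2,"roll": 4.3}
    - {"jaw": 0.9,"x": 0,"y": 0,"z": 0.2,"roll": 4.3}
    - {"jaw": 0.9,"x": 0,"y": 0,"z": 0.2,"roll": 4.3}
    - {"jaw": 0.9,"x": 0,"y": 0,"z": 0.2,"roll": 4.3}
    - {"jaw": 0.9,"x": 0,"y": 0,"z": 0.2,"roll": 4.3}
    - {"jaw": 0.9,"x": 0,"y": 0,"z": 0,"roll": 0}
    - {"jaw": 0.9,"x": 0,"y": 0,"z": 0,"roll": 0}

```text
t: 29.4
position: [636.0, 104.5, 116.9]
tool_rot: [-3.034, 0.809, -0.001]
wrist_force: [-0.1, 7.3, 5.6]
finger_gap: 15.0
grip_force: 61.4
```

```bash
python3 -c "
from h import *
go(4,90,118);print(sensors.sense()['moment'])"
```

```text
knob 4 [635.9 103.3] shift [ 0.5  1.  -1.1] roll options -2.3 177.7 j6 deg 119.0 t 29.4 z 116.9 theta -29.9 F [-0.1  7.3  5.6] gap 15.0
[1.2273176  0.26475834 0.68411658]
```

Call:
carry_out:
  increments:
    - {"jaw": 0.45,"x": 0,"y": 0,"z": 0,"roll": 0}
    - {"jaw": 0.45,"x": 0,"y": 0,"z": 0,"roll": 0}
    - {"jaw": 0.45,"x": 0,"y": 0,"z": 0,"roll": 0}
    - {"jaw": 0.45,"x": 0,"y": 0,"z": -15,"roll": 0}
    - {"jaw": 0.45,"x": 0,"y": 0,"z": -20,"roll": 0}
    - {"jaw": 0.45,"x": 0,"y": 0,"z": -22,"roll": 0}
    - {"jaw": 0.45,"x": 0,"y": 0,"z": 0,"roll": 0}

```text
t: 30.1
position: [637.1, 103.1, 176.0]
tool_rot: [-3.034, 0.812, -0.009]
wrist_force: [0.1, 0.1, -0.1]
finger_gap: 47.2
grip_force: 0.0
```

```bash
python3 -c "
from h import *
go(2,48.1,175)"
```

```text
knob 2 [485.3 182.1] shift [-1.71e+02  7.40e+00  1.00e-01] roll options -44.3 135.7 j6 deg 119.0 t 30.1 z 176.0 theta -30.0 F [ 0.1  0.1 -0.1] gap 47.2
```

Call:
carry_out:
  increments:
    - {"jaw": 0.45,"x": -42.7,"y": 1.9,"z": 0,"roll": 0}
    - {"jaw": 0.45,"x": -42.7,"y": 1.9,"z": 0,"roll": 0}
    - {"jaw": 0.45,"x": -42.7,"y": 1.9,"z": 0,"roll": 0}
    - {"jaw": 0.45,"x": -42.7,"y": 1.9,"z": 0,"roll": 0}
    - {"jaw": 0.45,"x": 0,"y": 0,"z": 0,"roll": -7.4}
    - {"jaw": 0.45,"x": 0,"y": 0,"z": 0,"roll": -7.4}
    - {"jaw": 0.45,"x": 0,"y": 0,"z": 0,"roll": -7.4}
    - {"jaw": 0.45,"x": 0,"y": 0,"z": 0,"roll": -7.4}
    - {"jaw": 0.45,"x": 0,"y": 0,"z": 0,"roll": -7.4}
    - {"jaw": 0.45,"x": 0,"y": 0,"z": 0,"roll": -7.4}
    - {"jaw": 0.45,"x": 0,"y": 0,"z": 0,"roll": 0}
    - {"jaw": 0.45,"x": 0,"y": 0,"z": 0,"roll": 0}

```text
t: 31.3
position: [483.9, 182.0, 172.5]
tool_rot: [3.117, 0.389, -0.001]
wrist_force: [-0.9, 1.0, -0.5]
finger_gap: 46.9
grip_force: 0.0
```

```bash
python3 -c "
from h import *
go(2,48.1,117.5)"
```

```text
knob 2 [485.3 182.1] shift [ 1.4  0.2 55. ] roll options -0.1 179.9 j6 deg 83.0 t 31.3 z 172.5 theta 14.2 F [-0.9  1.  -0.5] gap 46.9
```

Call:
carry_out:
  increments:
    - {"jaw": 0.45,"x": 1,"y": 0,"z": 13,"roll": 0}
    - {"jaw": 0.45,"x": 0,"y": 0,"z": 13,"roll": 0}
    - {"jaw": 0.45,"x": 0,"y": 0,"z": 14,"roll": 0}
    - {"jaw": 0.45,"x": 0,"y": 0,"z": 15,"roll": 0}
    - {"jaw": 0.45,"x": 0,"y": 0,"z": 0,"roll": 0}
    - {"jaw": 0.9,"x": 0,"y": 0,"z": 0,"roll": 0}
    - {"jaw": 0.9,"x": 0,"y": 0,"z": 0,"roll": 0}
    - {"jaw": 0.9,"x": 0,"y": 0,"z": 0,"roll": 0}
    - {"jaw": 0.9,"x": 0,"y": 0,"z": 0,"roll": 0}
    - {"jaw": 0.9,"x": 0,"y": 0,"z": 0,"roll": 0}
    - {"jaw": 0.9,"x": 0,"y": 0,"z": 0,"roll": 0}

```text
t: 32.4
position: [485.3, 182.7, 118.9]
tool_rot: [-3.116, -0.394, -0.002]
wrist_force: [-0.7, 2.4, 5.6]
finger_gap: 15.1
grip_force: 60.9
```

Call:
carry_out:
  increments:
    - {"jaw": 0.9,"x": 0,"y": 0,"z": 0.2,"roll": 4.4}
    - {"jaw": 0.9,"x": 0,"y": 0,"z": 0.2,"roll": 4.4}
    - {"jaw": 0.9,"x": 0,"y": 0,"z": 0.2,"roll": 4.4}
    - {"jaw": 0.9,"x": 0,"y": 0,"z": 0.2,"roll": 4.4}
    - {"jaw": 0.9,"x": 0,"y": 0,"z": 0.2,"roll": 4.4}
    - {"jaw": 0.9,"x": 0,"y": 0,"z": 0.2,"roll": 4.4}
    - {"jaw": 0.9,"x": 0,"y": 0,"z": 0.2,"roll": 4.4}
    - {"jaw": 0.9,"x": 0,"y": 0,"z": 0.2,"roll": 4.4}
    - {"jaw": 0.9,"x": 0,"y": 0,"z": 0.2,"roll": 4.4}
    - {"jaw": 0.9,"x": 0,"y": 0,"z": 0.2,"roll": 4.4}
    - {"jaw": 0.9,"x": 0,"y": 0,"z": 0,"roll": 0}
    - {"jaw": 0.9,"x": 0,"y": 0,"z": 0,"roll": 0}

```text
t: 33.6
position: [485.4, 183.4, 117.0]
tool_rot: [-3.036, 0.799, -0.002]
wrist_force: [-1.4, 6.9, 6.3]
finger_gap: 15.4
grip_force: 61.2
```

```bash
python3 -c "
from h import *
go(2,90,118);print(sensors.sense()['moment'])"
```

```text
knob 2 [485.3 182.1] shift [ 0.6  1.2 -1. ] roll options -1.9 178.1 j6 deg 127.0 t 33.6 z 117.0 theta -29.5 F [-1.4  6.9  6.3] gap 15.4
[1.10548058 0.20757306 0.55276474]
```

Call:
carry_out:
  increments:
    - {"jaw": 0.45,"x": 0,"y": 0,"z": 0,"roll": 0}
    - {"jaw": 0.45,"x": 0,"y": 0,"z": 0,"roll": 0}
    - {"jaw": 0.45,"x": 0,"y": 0,"z": 0,"roll": 0}
    - {"jaw": 0.45,"x": 0,"y": 0,"z": -15,"roll": 0}
    - {"jaw": 0.45,"x": 0,"y": 0,"z": -30,"roll": 0}
    - {"jaw": 0.45,"x": 0,"y": 0,"z": -40,"roll": 0}
    - {"jaw": 0.45,"x": 0,"y": 0,"z": -40,"roll": 0}
    - {"jaw": 0.45,"x": 0,"y": 0,"z": 0,"roll": 0}
    - {"jaw": 0.45,"x": 0,"y": 0,"z": 0,"roll": 0}

```text
t: 34.5
position: [485.1, 182.2, 241.4]
tool_rot: [-3.037, 0.802, -0.002]
wrist_force: [0.2, 0.9, -0.7]
finger_gap: 47.0
grip_force: 0.0
```

```bash
python3 -c "
from h import *
go(2,90,118)
cv2.imwrite('pics/s2.png',optics.camera('scene')[130:280,230:450,::-1].repeat(3,0).repeat(3,1))"
```

```text
knob 2 [485.3 182.1] shift [1.000e-01 1.000e-01 1.234e+02] roll options -2.0 178.0 j6 deg 127.0 t 34.5 z 241.4 theta -29.6 F [ 0.2  0.9 -0.7] gap 47.0
```

View pics/s2.png

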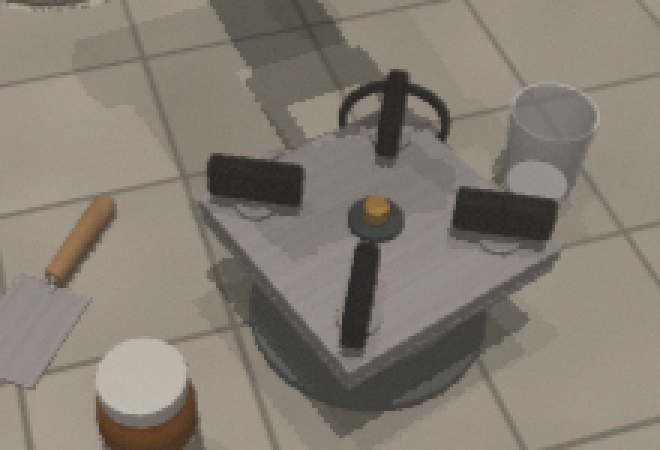

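In the last picture all four bars point at the stub, the cover lies flush, and the bystanders haven't moved.

```bash
python3 -c "
from cell import r
print(r.sign_off())"
```

```text
the job is handed in; nothing more can be done
None
```

I turned all four knobs home in star order over two rounds, and handed the job in at about 34.5 s; each knob met its hard stop, the last picture shows the cover flush with nothing around the pot moved, and the hand-in returned no verdict.

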